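Lay a clock movement on the sloped inspection rest under the bench magnifier

ROBOT

A 6-joint arm with a two-finger parallel gripper is mounted at the origin on the work surface. World frame = base frame: x ahead of the robot, y to its left, z up, the work surface at z = 0. Lengths are in m, angles in degrees, forces in N, time in s.
With the tool pointing down it reaches from about 0.325 to 0.775 m from the base axis. Payload 5.5 kg.
Tool frame: the origin (TCP) lies at the centre of the arm's flange, where the gripper is bolted on; the fingertips stand 182 mm ahead of it and the grasp point (between the pads) lies 163 mm ahead of it; z points along the fingers, y is the direction in which the jaws open and shut (so a half turn about z gives the same grasp; the last joint's range is limited). The gripper opens to 88 mm and grips with 3 to 60 N. Pads are 20 mm wide; open, the fingers measure 115 mm over their backs; the gripper's body (75 mm by 178 mm) begins 61 mm behind the grasp point.
Start: joints at [61.61, 5.22, 70.514, -0, 104.267, -3.249], TCP at [0.255, 0.543, 0.405] pointing down, gripper open.
Joint ranges: [-164.24, 164.24], [-49.07, 125.15], [9.68, 141.18], [-86.29, 266.29], [3.28, 154.24], [-151.56, 151.56]. Speed limits (degrees/s): [147.25, 147.25, 172.46, 180, 180, 180].

INTERFACE

Orientations are given as [roll, pitch, yaw] about the fixed x, y, z axes, in that order (R = Rz(yaw) Ry(pitch) Rx(roll)).
In Python, from station import r gives the robot as it stands. The module is installed in compiled form; this text tells all that it offers. Calls block until the motion is done:
- r.reach(position, orientation): joint-space move of the TCP to a pose.
- r.servo_line(position, rotation=None, speed=0.15): straight line of the TCP; rotation=None keeps the orientation; speed is the mean speed in m/s.
- r.move_joints(angles): joint-space move.
- r.let_go() and r.grab(squeeze=None): open the fingers fully, or close them until they stop; squeeze is the grip in N (None keeps the last).
- r.wait(seconds).
- r.inverse_kinematics(position, orientation): joint angles nearest the present ones, or None.
- r.sense(): the state.
- r.snapshot(name): name is "scene" or "side" or "wrist"; returns a dict with "frame" (400x640x3 uint8, red, green, blue), "fx", "fy", "cx", "cy" (pixels), "R" (3x3) and "t" (3): a world point X has camera coordinates R X + t. Camera axes: x right, y down, z forward; pixel columns grow to the right and rows downward; lengths in m; the calibration is good to about 2 mm. A picture is of the moment at which its call begins. There is no depth.
A pose or a line that the arm cannot do raises r.IKError and nothing moves.
- r.hand_in(): hands the job in, once; it reports no verdict.
The state is a dict: "clock": time; "joints": joint angles; "joint_vel": joint speeds; "joint_torque": joint torques, N m; "tcp_pos": TCP position; "orientation": TCP orientation; "contact_force": force on the tool from outside, world axes, zero at the start; "torque": the same for the moment, N m; "opening": finger opening in m.
Only numpy, scipy, OpenCV 4.12 (cv2) and the standard library are available. Lean on these libraries where they do the work, as an engineer would, in place of code of your own. Each camera call takes 0.05 s, during which the arm holds its last target.

TASK

Pick up the brass clock movement from the bench mat and lay it on the narrow sloped rest under the magnifier: back plate flat on the sloping face, centred across it, balance platform at the upper end and the plain end down against the lip. Set it down rather than dropping it, do not touch the magnifier with the arm or the movement, and leave the tin, the loupe and the jar where they are.

Things in the scene. Friction and masses are not known exactly. Their poses are not given: they have to be found in the camera images.
- movement: Brass clock movement, a solid block 96 long (x) x 56 wide (y) x 30 mm thick (z), with thin wheels on top rising 3 mm more. A smaller steel balance platform (34 wide, 20 thick, 14 mm long, with a small balance wheel) sticks out of its +x end; the -x end is plain. 0.25 to 0.5 kg. Origin: centre of the brass block's underside (back plate). Starts flat on the bench on it, z up; grip it across 56 mm.
- platform_end (a point): Outer face of the balance platform on the movement: 62 mm from the movement's origin along +x, 15 mm above its underside.
- rest_face: Sloping face of the rest: fixed aluminium plate 44 wide, 110 mm long, tilted 35 degrees, low end towards the robot, 60 mm above the bench; nothing beside it. A lip across the low end, 6 thick, stands 12 mm above the face. Origin: on the face, mid-width, at the lip's inner foot. x up the slope, y along the lip, z square out of the face (up and towards the robot). Place and yaw vary.
- rest: Dark steel base plate of the rest, 190 x 100 x 12 mm, fixed; origin on the bench, x away from the robot; it reaches from x = -75 to +115 mm. Two short posts carry the sloping face (its origin at x = -45, z = 60 mm); a 14 mm rod at x = 102 mm rises to 255 mm and carries the magnifier.
- magnifier: Round magnifier, white ring 110 mm in diameter, 16 mm thick, with glass, fixed level over the rest. Origin: centre of the glass, 40 mm along x from the rest's origin, 250 mm above the bench. A gripper pointing straight down over the rest would run into its near edge; one square to the sloping face comes in clear of it from the robot's side.
- tin: Bystander: closed aluminium tin, 97 x 64 x 29 mm, rounded, on the bench; origin: centre of its underside. It and the movement swap sides from one start to the next.
- loupe: Bystander: black eyeglass loupe, 36 mm diameter, 46 mm high, standing on the bench; origin: centre of its underside.
- jar: Bystander: small glass jar with a dark lid, 48 mm diameter, 65 mm high, standing on the bench; origin: centre of its underside.
Mind the look-alikes: they are no part of the job. Of the things shaped like the movement, the brass one is meant.

How it is judged (in metres and radians):
At the end, for the whole second after the job is handed in: The movement lies still, back plate flat on the sloping face (4 degrees, 4 mm), platform uphill, plain end at most 6 mm from the lip, its middle within 12 mm of the middle of the face, turned at most 7 degrees; tin, loupe and jar within 20 mm of where they began (x of movement in the frame of rest_face between 0.043 and 0.054 m and y of movement in the frame of rest_face between -0.012 and 0.012 m and z of movement in the frame of rest_face between -0.004 and 0.004 m and x of platform_end in the frame of rest_face above 0.09 m and angle between the x axis of movement and the x axis of rest_face, either way round below 0.12 rad and angle between the z axis of movement and the z axis of rest_face, either way round below 0.07 rad and linear speed of movement below 0.02 m/s and angular speed of movement below 0.1 rad/s and distance of each of tin, loupe, jar from where it was at the start of the episode below 0.02 m); the robot touches nothing.
It fails at once if the magnifier is touched (more than 2 N) (contact force between magnifier and anything else above 2 N).
It fails at once if the movement is dropped: it moves faster than 0.4 m/s while no finger touches it (contact force between the fingers and movement below 0.05 N and linear speed of movement above 0.4 m/s).
It fails at once if the tin, the loupe or the jar is moved by more than 30 mm (distance of any of tin, loupe, jar from where it was at the start of the episode above 0.03 m).
It also fails if it takes over 45 s, if anything falls off the work surface, if the arm or the gripper's body presses on something with over 40 N, if the wrist force passes 120 N, or if a joint passes its speed limit or range.

## Working session

There is one attempt and no reset: what is moved stays moved. The work goes in short steps, each a Python script; the robot and the scene stay as the last script left them, time stands still between calls to the robot, and variables do not carry over. Pictures are saved under pics/ and viewed, and the job is handed in when it is done.

```bash
mkdir -p pics
cat > h.py <<'E'
import numpy as np, cv2, pickle
from station import r
def snap(name, fn):
    s=r.snapshot(name); cv2.imwrite(f'pics/{fn}.png',cv2.cvtColor(s['frame'],cv2.COLOR_RGB2BGR)); pickle.dump(s,open(f'pics/{fn}.pkl','wb')); return s
def load(fn): return pickle.load(open(f'pics/{fn}.pkl','rb'))
def ray(s,u,v):
    R=np.array(s['R']);t=np.array(s['t'])
    d=R.T@np.array([(u-s['cx'])/s['fx'],(v-s['cy'])/s['fy'],1.]); return -R.T@t, d/np.linalg.norm(d)
def plane(s,u,v,z):
    o,d=ray(s,u,v); return o+d*(z-o[2])/d[2]
def proj(s,X):
    c=np.array(s['R'])@np.array(X)+np.array(s['t']); return np.array([s['fx']*c[0]/c[2]+s['cx'],s['fy']*c[1]/c[2]+s['cy']])
def tri(a,pa,b,pb):
    A=np.zeros((3,3));B=np.zeros(3)
    for s,p in((a,pa),(b,pb)):
        o,d=ray(s,*p);P=np.eye(3)-np.outer(d,d);A+=P;B+=P@o
    return np.linalg.solve(A,B)
E
python3 - <<'E'
from h import *
for n in('scene','side','wrist'):
    s=snap(n,n+'0'); print(n,-np.array(s['R']).T@np.array(s['t']),np.array(s['R'])[2],s['fx'])
print(r.sense())
E
```

```text
scene [ 1.34593677 -0.0949305   0.70053933] [-0.82090409  0.10371498 -0.56156894] 373.9040625348701
side [0.39036041 0.67197421 0.56367483] [ 0.2347539  -0.82223489 -0.51847893] 382.3035761398711
wrist [0.18898116 0.57384538 0.38304035] [ 0.23850573 -0.11352801 -0.96448246] 277.1172962032152
{'clock': 0.15, 'joints': array([ 6.16110728e+01,  5.25439908e+00,  7.05654269e+01, -4.47723443e-04,
        1.04264927e+02, -3.24854590e+00]), 'joint_vel': array([-0.01534966, -0.04910349, -0.27759941,  0.10006291, -0.06832842,
        0.06941519]), 'joint_torque': array([ 1.14581118e-03, -4.47043955e+01, -4.06908417e+01,  6.97750901e-02,
        2.74287723e-02, -8.06144612e-05]), 'tcp_pos': array([0.2549321 , 0.54321281, 0.40375982]), 'orientation': array([-1.79915359e+02, -4.36932453e-03,  1.54859505e+02]), 'contact_force': array([0.07566421, 0.47020238, 0.40205321]), 'torque': array([ 0.03704692, -0.04170723,  0.03032751]), 'opening': 0.08779542808062862}
```

View pics/scene0.png

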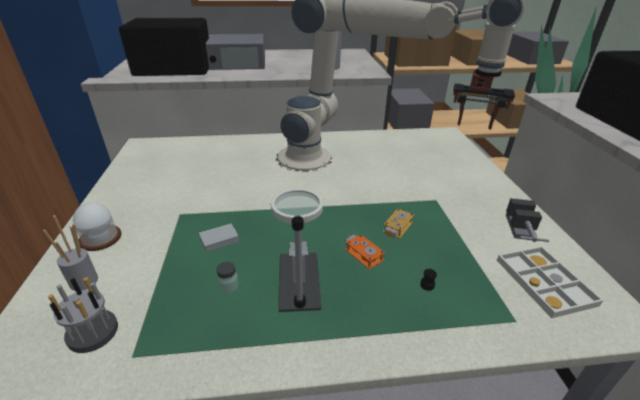

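View pics/side0.png

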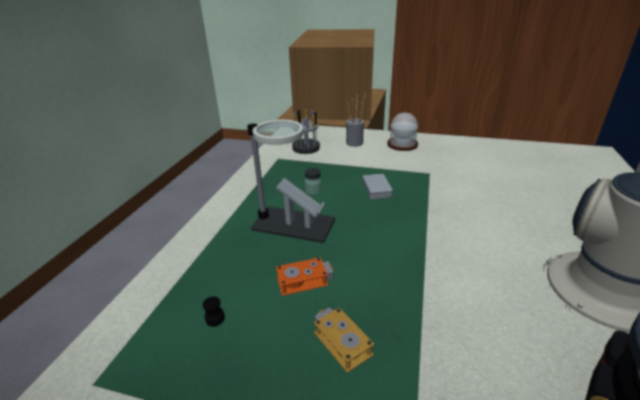

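View pics/wrist0.png

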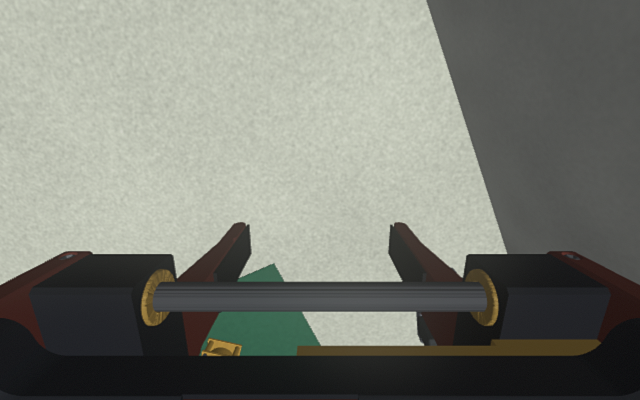

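The scene and side views show the brass movement at scene (400,222) / side (343,338). An orange look-alike sits at side (305,276), the rest at side (295,215), the tin at (377,185), the loupe at (213,311) and the jar at (313,180). Next I'll measure them.

Run:
```python
from h import *
a=load('side0');b=load('scene0')
for n,s in(('side',a),('scene',b)):
    f=s['frame'];hsv=cv2.cvtColor(f,cv2.COLOR_RGB2HSV)
    m=cv2.inRange(hsv,(14,110,90),(28,255,255)); 
    k,l,st,c=cv2.connectedComponentsWithStats(m)
    for i in range(1,k):
        if st[i,4]>60: print(n,st[i],c[i],plane(s,*c[i],0.02))
print('loupe',plane(a,213,323,0),plane(b,428,287,0))
print('jar',plane(a,313,190,0),plane(b,229,288,0)); print('orange',plane(a,305,276,.03),plane(b,365,248,.03))
print('tin',plane(a,377,185,.03),plane(b,219,237,.03))
cr=lambda s,x,y,w,h,k:cv2.resize(cv2.cvtColor(s['frame'],cv2.COLOR_RGB2BGR)[y:y+h,x:x+w],None,fx=k,fy=k,interpolation=cv2.INTER_CUBIC)
cv2.imwrite('pics/c1.png',cr(a,300,300,90,75,8))
cv2.imwrite('pics/c2.png',cr(a,240,110,110,135,4.4))
cv2.imwrite('pics/c3.png',cr(b,260,180,80,135,4.4))
```

```text
side [ 291   31   82   18 1256] [335.28582803  39.32643312] [ 1.15728682 -2.61019982  0.02      ]
side [370  90  14  28 225] [375.01777778 100.23555556] [ 0.6078724  -1.04955031  0.02      ]
side [281 107  16  13  84] [289.38095238 114.57142857] [ 0.93312769 -0.79209006  0.02      ]
side [317 118  28   8 172] [331.19186047 121.29651163] [ 0.74093478 -0.74778717  0.02      ]
side [ 314  310   60   62 1710] [343.05672515 340.41578947] [0.47685654 0.25761103 0.02      ]
scene [384 210  29  28 327] [399.52905199 222.48318043] [0.4881104  0.24973843 0.02      ]
scene [531 256  15   9  91] [538.10989011 259.97802198] [0.68444759 0.57102546 0.02      ]
scene [546 297  16  11 116] [553.77586207 301.81896552] [0.8219414  0.52325142 0.02      ]
scene [ 76 301  11  16  69] [ 81.46376812 308.05797101] [ 0.72593609 -0.55866215  0.02      ]
loupe [0.72116012 0.26244222 0.        ] [0.72878671 0.25469286 0.        ]
jar [ 0.67331054 -0.24313229  0.        ] [ 0.68055988 -0.23853165  0.        ]
orange [0.58091283 0.13436906 0.03      ] [0.60182152 0.1188408  0.03      ]
tin [ 0.49109354 -0.25933605  0.03      ] [ 0.51549518 -0.2762627   0.03      ]
```

View pics/c1.png

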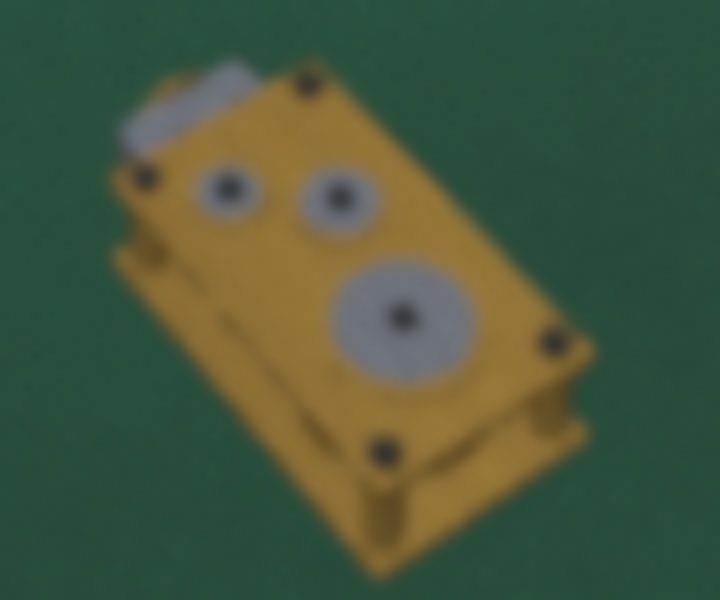

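View pics/c2.png

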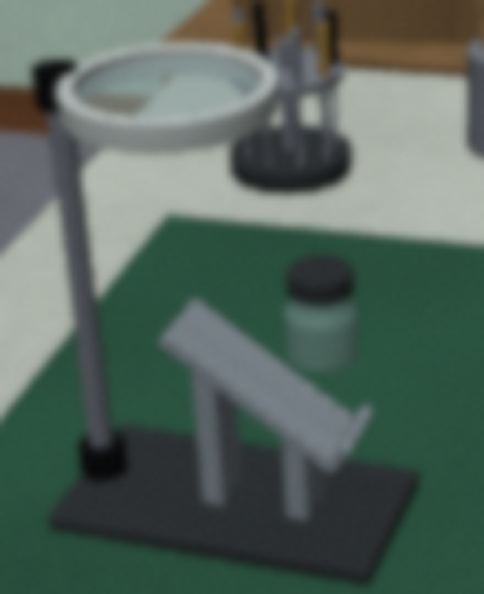

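View pics/c3.png

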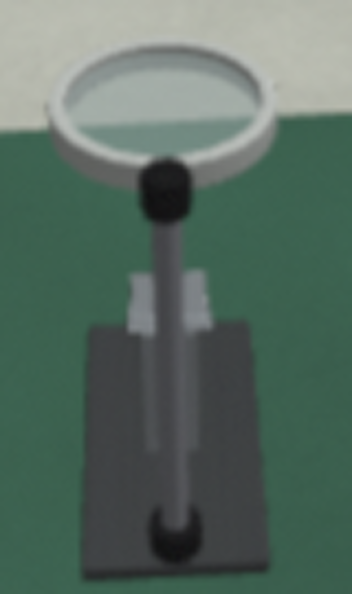

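```bash
cat > m1.py <<'E'
from h import *
a=load('side0');b=load('scene0')
def px(c,ox,oy,k): return (c[0]+.5)/k-.5+ox,(c[1]+.5)/k-.5+oy
C=[plane(a,*px(c,300,300,8),.03) for c in((315,60),(112,180),(375,487),(598,350))]
print(np.round(C,4));c=np.mean(C,0);ax=(C[0]+C[1]-C[2]-C[3])[:2]
print('mov',c,np.degrees(np.arctan2(ax[1],ax[0])),[np.linalg.norm(C[i]-C[(i+1)%4]) for i in range(4)])
# rest base top z=.012
S=[plane(a,*px(c,240,110,4.4),.012) for c in((418,474),(370,568),(52,520))]
T=[plane(b,*px(c,260,180,4.4),.012) for c in((92,325),(247,322),(268,562),(83,571))]
print(np.round(S,4),[np.linalg.norm(S[i]-S[i+1]) for i in range(2)]);print(np.round(T,4),[np.linalg.norm(T[i]-T[(i+1)%4]) for i in range(4)])
c=np.mean(T,0);ax=(T[2]+T[3]-T[0]-T[1])[:2];ax/=np.linalg.norm(ax);print('rest',c[:2]-.02*ax,np.degrees(np.arctan2(ax[1],ax[0])))
E
python3 m1.py
```

```text
[[0.4975 0.1971 0.03  ]
 [0.5329 0.2405 0.03  ]
 [0.4623 0.3003 0.03  ]
 [0.4246 0.2585 0.03  ]]
mov [0.47933451 0.24909836 0.03      ] -40.19747476373878 [np.float64(0.05607039768693327), np.float64(0.09253762171454322), np.float64(0.05632736416885213), np.float64(0.09539017975236987)]
[[ 0.5762 -0.1043  0.012 ]
 [ 0.5811 -0.0132  0.012 ]
 [ 0.7651 -0.0152  0.012 ]] [np.float64(0.0912046678498659), np.float64(0.18396689239111932)]
[[ 0.5806 -0.1085  0.012 ]
 [ 0.5875 -0.0133  0.012 ]
 [ 0.7739 -0.0215  0.012 ]
 [ 0.7697 -0.1181  0.012 ]] [np.float64(0.09552357358255863), np.float64(0.1865904530909965), np.float64(0.09664610063140118), np.float64(0.18933273183283178)]
rest [ 0.65794611 -0.06440289] -2.7071789147594276
```

```bash
cat >> h.py <<'E'
from scipy.spatial.transform import Rotation as Ro
def rot(rpy): return Ro.from_euler('xyz',rpy,degrees=True).as_matrix()
def rpy(M): return Ro.from_matrix(M).as_euler('xyz',degrees=True)
def pose(g,M,back=.163): return np.array(g)-M[:,2]*back   # TCP for grasp point g
E
python3 - <<'E'
from h import *
w=load('wrist0');q=[ -179.915,-0.0044,154.8595];M=rot(q);p=np.array([.2549,.5432,.4038])
Cw=-np.array(w['R']).T@w['t'];Rt=M.T@np.array(w['R']).T;ct=M.T@(Cw-p)
print(ct);print(Rt.round(3))
np.savez('cam.npz',Rt=Rt,ct=ct)
# rest frames guess
yaw=-2.7;rest=np.array([.655,-.064,0])
Z=rot([0,0,yaw]);F=Z@rot([0,-35,0]);fo=rest+Z@[-.045,0,.06]
T=np.column_stack([-F[:,0],F[:,1],-F[:,2]])
g=fo+F@[.0485,0,.022]
for d in([0,0,0],F[:,2]*.05,Z@[-.15,0,.08]):
    print(pose(g,T)+d,rpy(T),r.inverse_kinematics(pose(g+d,T),rpy(T)))
T=rot([180,0,139.8]);g=np.array([.479,.249,.022]);
for h in(0,.1,.2): print(r.inverse_kinematics(pose(g,T)+[0,0,h],rpy(T)))
# view pose: camera looking at a point, tool down; axis hits
d=T@Rt[:,2];c=T@ct; print('cam axis',d,'off',c)
E
```

```text
[ 0.07269203 -0.00023181  0.0207656 ]
[[-0.    -0.964 -0.264]
 [ 1.    -0.    -0.   ]
 [-0.    -0.264  0.964]]
[ 0.54374088 -0.05875315  0.23936159] [180.   35.  177.3] [ -11.22655211  -15.48418224  109.92302398    6.27990352   51.02850785
 -100.96072545]
[ 0.5150939  -0.0574022   0.28031919] [180.   35.  177.3] [ -11.80478914  -21.93770546  110.76208855    6.23620692   56.67249435
 -100.91465034]
[ 0.3939074  -0.05168719  0.31936159] [180.   35.  177.3] [ -15.46281203  -45.49776548  121.80368042    7.77278495   69.53844093
 -103.24348183]
[ 2.38560191e+01  6.63388298e-02  9.83345009e+01  0.00000000e+00
  8.15991603e+01 -2.59439809e+01]
[ 23.8560191   -3.51455003  91.45390961   0.          92.06064042
 -25.9439809 ]
[ 23.8560191   -4.24366681  82.01814968   0.         102.22551713
 -25.9439809 ]
cam axis [ 0.20179764 -0.17055306 -0.96446325] off [-0.05567151  0.04674257 -0.0207656 ]
```

Run:
```python
from h import *
T=rot([180,0,139.8])
r.reach([.479,.249,.40],rpy(T)); r.wait(.3); snap('wrist','w1')
print(r.sense()['tcp_pos'],r.sense()['clock'])
yaw=-2.7;rest=np.array([.655,-.064,0])
Z=rot([0,0,yaw]);F=Z@rot([0,-35,0]);fo=rest+Z@[-.045,0,.06]
T=np.column_stack([-F[:,0],F[:,1],-F[:,2]])
g=fo+F@[.0485,0,.022]
p=pose(g,T)+F[:,2]*.14
print(p,r.inverse_kinematics(p,rpy(T)))
r.reach(p,rpy(T)); r.wait(.3); snap('wrist','w2')
print(r.sense()['tcp_pos'],r.sense()['clock'])
```

```text
[0.47880409 0.24952389 0.39994127] 1.8833
[ 0.46352932 -0.05497047  0.35404287] [ -13.07014397  -31.92467243  110.29435062    6.43045993   67.20187825
 -101.02587274]
[ 0.46375329 -0.05452518  0.35409215] 3.4417
```

View pics/w1.png

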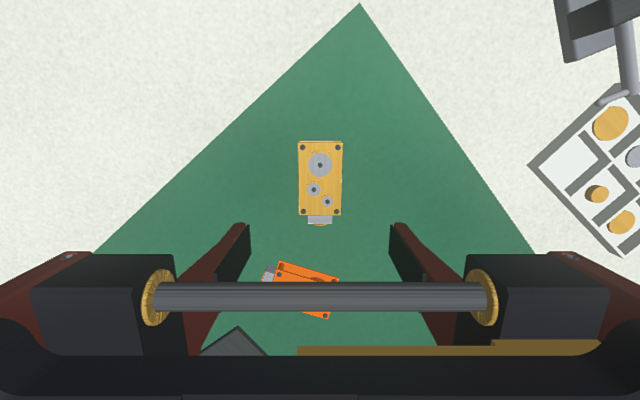

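View pics/w2.png

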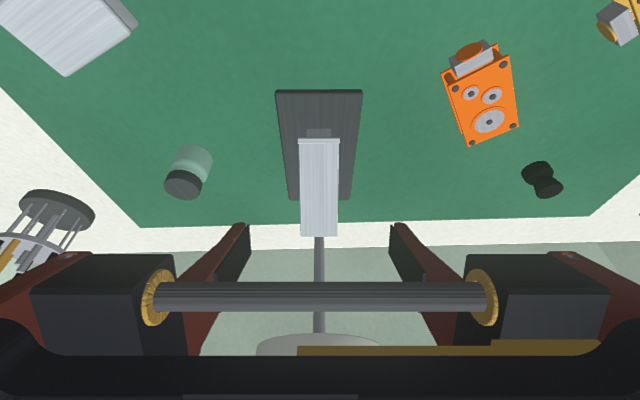

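Run:
```python
from h import *
for n,x,y,w,h in(('w1',285,125,75,110),('w2',265,80,110,165)):
    im=cv2.imread(f'pics/{n}.png')[y:y+h,x:x+w]; k=5 if n=='w1' else 3.5
    cv2.imwrite(f'pics/{n}c.png',cv2.resize(im,None,fx=k,fy=k,interpolation=cv2.INTER_CUBIC))
```

```text
(no output)
```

View pics/w1c.png

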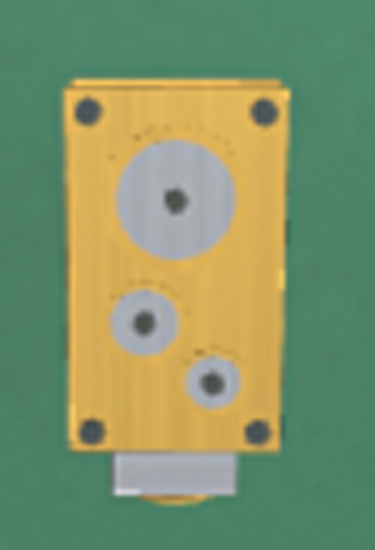

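View pics/w2c.png

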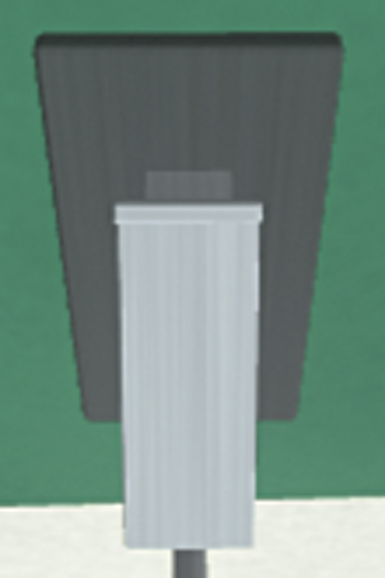

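The wrist view w1 shows the brass movement at about (320,178) with its steel platform at (320,220). View w2 shows the sloping face from the lip at (319,140) to its upper end at (319,236). I'll refine both poses with ray casts.

Run:
```python
from h import *
w1=load('w1');w2=load('w2')
def px(c,ox,oy,k): return (c[0]+.5)/k-.5+ox,(c[1]+.5)/k-.5+oy
C=[plane(w1,*px(c,285,125,5),.03) for c in((64,89),(289,89),(279,451),(70,451))]
c=np.mean(C,0);ax=(C[2]+C[3]-C[0]-C[1])[:2]
print('mov',c,np.degrees(np.arctan2(ax[1],ax[0])),[round(np.linalg.norm(C[i]-C[(i+1)%4]),4) for i in range(4)])
yaw=-2.7;rest=np.array([.655,-.064,0])
Z=rot([0,0,yaw]);F=Z@rot([0,-35,0]);fo=rest+Z@[-.045,0,.06]
def onf(p,h):
    o,d=ray(w2,*p);o=F.T@(o-fo);d=F.T@d;return (o+d*(h-o[2])/d[2])
for n,p,h in(('lipo',(115,205),.012),('lipo',(262,205),.012),('lipi',(115,222),.012),('lipi',(262,222),.012),('end',(125,548),0),('end',(254,548),0),('face mid',(121,260),0),('fm',(258.5,260),0)):
    print(n,onf(px(p,265,80,3.5),h).round(4))
for n,p in(('base',(38,45)),('base',(342,45)),('far',(84,420)),('far',(298,420))):
    X=plane(w2,*px(p,265,80,3.5),.012);print(n,(Z.T@(X-rest)).round(4))
```

```text
mov [0.47956042 0.24918265 0.03      ] -40.44198259119283 [np.float64(0.0558), np.float64(0.0949), np.float64(0.0556), np.float64(0.0949)]
lipo [-0.0067 -0.0218  0.012 ]
lipo [-0.0067  0.0217  0.012 ]
lipi [-0.0017 -0.0219  0.012 ]
lipi [-0.0017  0.0218  0.012 ]
end [ 0.108  -0.0217  0.    ]
end [0.1081 0.022  0.    ]
face mid [ 0.0109 -0.0212  0.    ]
fm [0.0109 0.0218 0.    ]
base [-0.0775 -0.0476  0.012 ]
base [-0.0776  0.0483  0.012 ]
far [ 0.1103 -0.0489  0.012 ]
far [0.1103 0.0504 0.012 ]
```

Run:
```python
from h import *
T=rot([180,0,180-40.44]);g=np.array([.4796,.2492,.022])
r.reach(pose(g,T)+[0,0,.11],rpy(T)); 
r.servo_line(pose(g,T),speed=.1)
s=r.sense();print(s['tcp_pos'],s['orientation'],s['contact_force'])
r.grab(35);s=r.sense();print(s['opening'],s['tcp_pos'],s['contact_force'])
r.servo_line(pose(g,T)+[0,0,.13],speed=.15);r.wait(.3)
s=r.sense();print(s['opening'],s['tcp_pos'],s['orientation'],s['contact_force'],s['clock'])
snap('wrist','w3');snap('side','s3')
```

```text
[0.47990547 0.2493518  0.18593925] [1.79918887e+02 3.98165364e-02 1.39562408e+02] [-0.30456901  0.69471248  0.3338013 ]
0.055816747198903664 [0.47962062 0.24923607 0.18510279] [-0.09868955  0.39829614  1.12644487]
0.05578512023394391 [0.47954409 0.24917897 0.31427513] [-1.79938433e+02 -2.93430148e-02  1.39562038e+02] [-0.1871956  -0.88797601 -3.21133418] 7.8583
```

View pics/w3.png

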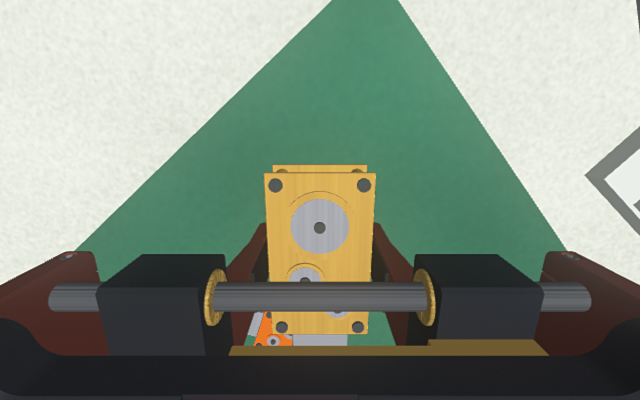

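View pics/s3.png

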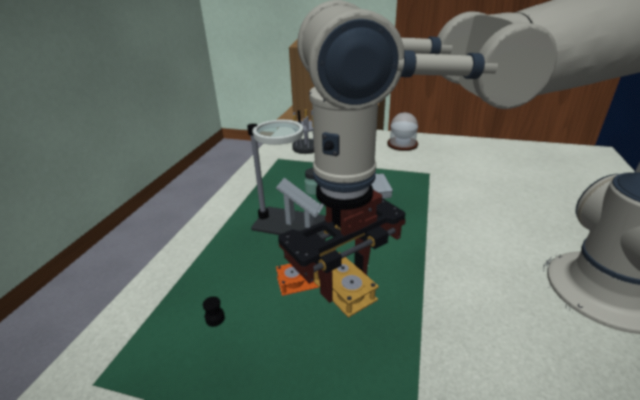

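The movement is held between the pads, with its plain-end edge at (264–376,174). I'll measure where it sits in the grip, then carry it.

Run:
```python
from h import *
w=load('w3');T=rot([-179.938,-.029,139.562]);p=np.array([.47954,.24918,.31427])
for u in((264,173.5),(376,174),(281.5,336),(275,185),(364,185)):
    X=plane(w,*u,p[2]-.1551);print((T.T@(X-p)).round(4))
rest=np.array([.655-.0015,-.064+.0003,0]);Z=rot([0,0,-2.65]);F=Z@rot([0,-35,0]);fo=rest+Z@[-.045,0,.06]
T=np.column_stack([-F[:,0],F[:,1],-F[:,2]])
np.savez('face.npz',F=F,fo=fo,T=T,Z=Z)
```

```text
[ 0.0475 -0.0276  0.1552]
[0.0472 0.0276 0.1551]
[-0.0487 -0.0225  0.1551]
[ 0.0417 -0.0224  0.1551]
[0.0417 0.0219 0.1551]
```

Run:
```python
from h import *
f=np.load('face.npz');F,fo,T,Z=f['F'],f['fo'],f['T'],f['Z']
p=fo+F@[.0492,0,.1851]; np.save('p.npy',p)
A=p+Z@[-.12,0,.08]
print(r.inverse_kinematics(A,rpy(T)))
r.reach(A,rpy(T)); s=r.sense();print(s['tcp_pos']-A,s['orientation'])
r.servo_line(p+F[:,2]*.05,speed=.1)
r.servo_line(p+F[:,2]*.012,speed=.05);r.wait(.4)
s=r.sense();print(F.T@(s['tcp_pos']-p),s['orientation'],rpy(T),s['contact_force'],s['clock'])
snap('side','s4');snap('wrist','w4');snap('scene','c4')
im=cv2.imread('pics/s4.png')[100:250,220:400];cv2.imwrite('pics/s4c.png',cv2.resize(im,None,fx=4,fy=4,interpolation=cv2.INTER_CUBIC))
```

```text
[ -14.35477903  -39.67125565  118.52158498    7.26865378   66.88069842
 -102.49889656]
[4.76080063e-05 3.55218715e-04 1.04531850e-04] [179.93050985  34.95953008 177.30778134]
[7.41192001e-05 4.28946997e-06 1.21510248e-02] [-179.99615353   35.01514036  177.35219908] [180.    35.   177.35] [ 0.31104857 -0.28497485 -3.40270892] 11.625
```

View pics/s4c.png

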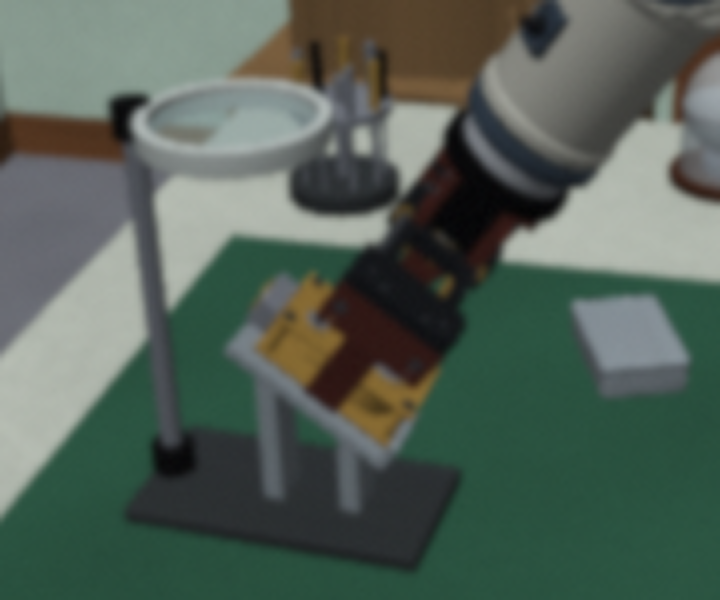

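View pics/w4.png

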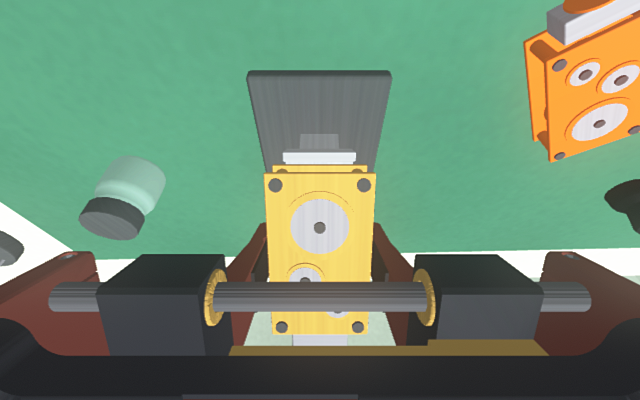

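The movement (centre column 320) hovers over the face in line with the lip (columns 282–356). I'll check the lip position from this closer view, then lower until contact.

Run:
```python
from h import *
f=np.load('face.npz');F,fo,T=f['F'],f['fo'],f['T'];p=np.load('p.npy')
w=load('w4')
im=w['frame'].astype(int);print(im[145:172,300:340].mean(1).round().astype(int).tolist())
for u in((282,151.5),(356,151.5),(282,163),(356,163)):
    o,d=ray(w,*u);o=F.T@(o-fo);d=F.T@d;print((o+d*(.012-o[2])/d[2]).round(4))
f0=r.sense()['contact_force']
for h in np.arange(.010,-.0045,-.001):
    r.servo_line(p+F[:,2]*h,speed=.02);r.wait(.1);s=r.sense();df=F.T@(s['contact_force']-f0)
    print(round(h,4),(F.T@(s['tcp_pos']-p)).round(4),df.round(2))
    if df[2]>4: break
print(s['clock'],s['opening'],s['orientation'])
snap('side','s5');snap('wrist','w5')
im=cv2.imread('pics/s5.png')[100:250,220:400];cv2.imwrite('pics/s5c.png',cv2.resize(im,None,fx=4,fy=4,interpolation=cv2.INTER_CUBIC))
```

```text
[[137, 140, 141], [137, 141, 141], [137, 141, 141], [135, 138, 138], [131, 134, 133], [128, 131, 130], [129, 131, 131], [176, 183, 186], [236, 242, 245], [233, 239, 241], [231, 237, 239], [230, 236, 238], [229, 235, 237], [230, 236, 238], [232, 237, 239], [233, 239, 241], [233, 238, 240], [234, 241, 244], [233, 241, 249], [171, 154, 123], [200, 156, 79], [253, 226, 114], [249, 224, 115], [248, 221, 115], [248, 222, 115], [251, 225, 116], [253, 221, 113]]
[-0.0061 -0.0221  0.012 ]
[-0.0061  0.0216  0.012 ]
[ 0.0007 -0.0224  0.012 ]
[0.0007 0.0219 0.012 ]
0.01 [-0.      0.      0.0099] [ 0.46 -0.25  0.66]
0.009 [-0.     0.     0.009] [-0.38  0.89  1.7 ]
0.008 [-0.     0.     0.008] [-0.94 -0.26  0.29]
0.007 [-0.    -0.     0.007] [-0.73 -0.01  0.24]
0.006 [0.    0.    0.006] [0.06 0.52 0.82]
0.005 [ 0.    -0.     0.005] [0.05 1.75 1.7 ]
0.004 [-0.     0.     0.004] [-0.53  0.59 -0.23]
0.003 [-0.     0.     0.003] [-0.51  0.55  1.12]
0.002 [ 0.    -0.     0.002] [-0.16  0.15  0.08]
0.001 [-0.    -0.     0.001] [0.17 0.78 0.23]
0.0 [-0.  0. -0.] [-0.74  0.76  0.69]
-0.001 [ 0.0003 -0.     -0.0005] [-2.86 -0.04  7.05]
15.975 0.05591600115132777 [-179.99459221   35.00267262  177.35789571]
```

View pics/s5c.png

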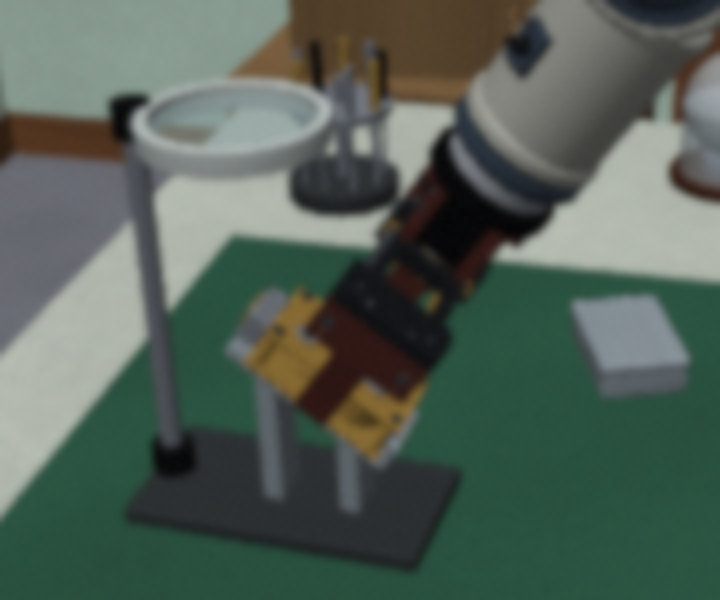

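View pics/w5.png

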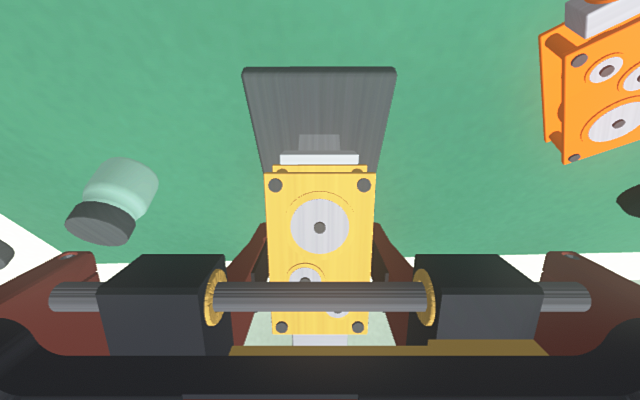

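Contact came at the expected height (about 7 N square to the face). Now I'll release and retreat square to the face.

Run:
```python
from h import *
f=np.load('face.npz');F,fo,T,Z=f['F'],f['fo'],f['T'],f['Z'];p=np.load('p.npy')
r.let_go();r.wait(.3);s=r.sense();print(s['opening'],s['contact_force'])
q=s['tcp_pos']
r.servo_line(q+F[:,2]*.09,speed=.08)
r.servo_line(p+F[:,2]*.14,speed=.08)
r.wait(.3);s=r.sense();print(s['clock'],s['contact_force'])
snap('side','s6');snap('wrist','w6');snap('scene','c6')
im=cv2.imread('pics/s6.png')[100:250,220:400];cv2.imwrite('pics/s6c.png',cv2.resize(im,None,fx=4,fy=4,interpolation=cv2.INTER_CUBIC))
im=cv2.imread('pics/w6.png')[70:250,240:400];cv2.imwrite('pics/w6c.png',cv2.resize(im,None,fx=3.2,fy=3.2,interpolation=cv2.INTER_CUBIC))
```

```text
0.08775818349317346 [ 0.91017834 -0.20365336 -0.31719306]
19.425 [-0.05067249 -0.97866918 -0.60923919]
```

View pics/s6c.png

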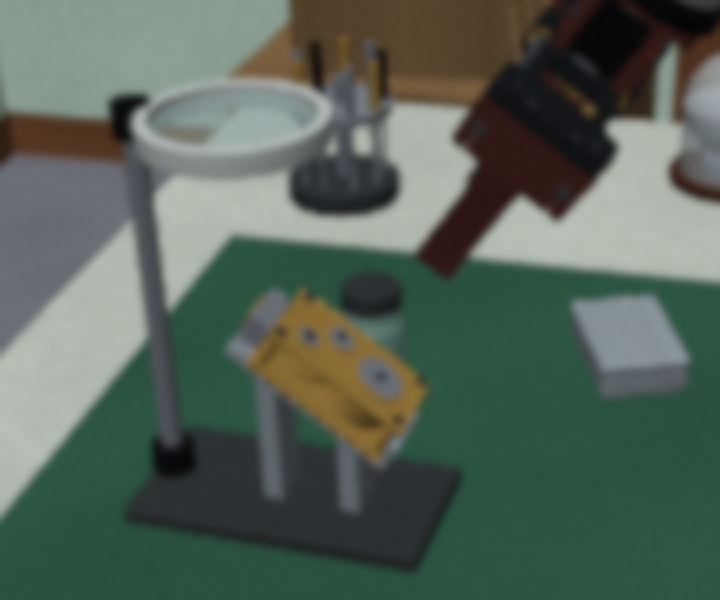

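View pics/w6c.png

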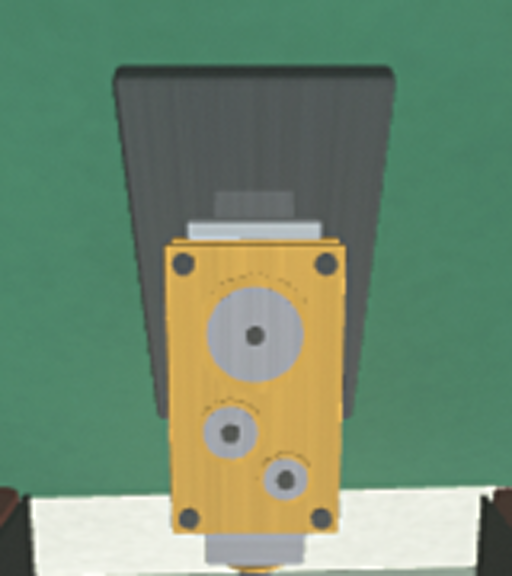

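View pics/c6.png

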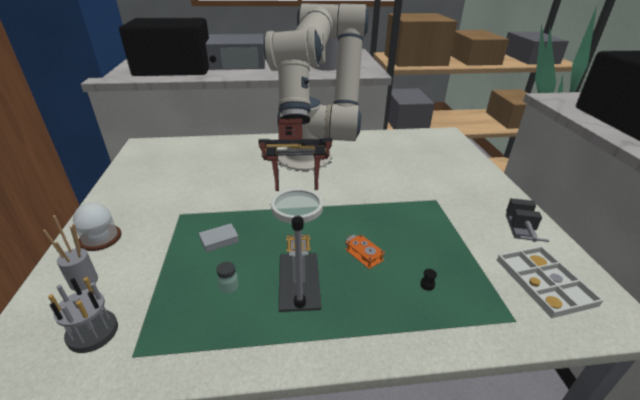

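The movement lies on the face with its platform uphill, and the lip is just visible below its plain end (w6c 188–321, 222–240). One numeric check before handing in.

Run:
```python
from h import *
f=np.load('face.npz');F,fo=f['F'],f['fo'];w=load('w6')
def onf(c,h):
    u=((c[0]+.5)/3.2-.5+240,(c[1]+.5)/3.2-.5+70)
    o,d=ray(w,*u);o=F.T@(o-fo);d=F.T@d;return o+d*(h-o[2])/d[2]
C=[onf(c,.03) for c in((165,246),(345,246),(338,532),(173,532))];print(np.round(C,4),np.mean(C,0))
ax=C[2]+C[3]-C[0]-C[1];print(np.degrees(np.arctan2(ax[1],ax[0])))
print('lip outer',onf((188,222),.012),onf((321,222),.012))
for n in('side','scene'):
    a=load(n+'0')['frame'];b=load(('s6' if n=='side' else 'c6'))['frame']
    d=np.abs(a.astype(int)-b).max(2)
    for k,(x,y) in (dict(tin=(377,185),jar=(313,180),loupe=(213,311)) if n=='side' else dict(tin=(219,237),jar=(228,278),loupe=(428,280))).items(): print(n,k,d[y-12:y+12,x-14:x+14].max())
snap('wrist','w7');d=np.abs(load('w7')['frame'].astype(int)-w['frame']).max();print('motion diff',d,r.sense()['clock'])
r.hand_in()
```

```text
[[ 0.0004 -0.0275  0.03  ]
 [ 0.0004  0.0276  0.03  ]
 [ 0.0948  0.0277  0.03  ]
 [ 0.0947 -0.0274  0.03  ]] [0.04756211 0.00010202 0.03      ]
0.06266666722277564
lip outer [-0.00571666 -0.02162424  0.012     ] [-0.00568525  0.0214257   0.012     ]
side tin 6
side jar 96
side loupe 5
scene tin 2
scene jar 2
scene loupe 5
motion diff 99 19.625
the job is handed in; nothing more can be done
```

The brass movement is on the sloped rest, back plate down, platform uphill and plain end at the lip. I handed the job in at 19.6 s. I gripped it across its 56 mm width at 35 N and brought it in square to the face. I lowered it until it touched (about 7 N), then released it and backed the arm straight out.

**Placing:** the last wrist picture put its centre at x = 47.6 mm and y = 0.1 mm in the face frame, turned 0.06°. The plain end is within about 0.5 mm of the lip. Flatness was not measured separately; contact came within 1 mm of the expected height, and the side view shows it lying flush.

**Tin, loupe and jar:** none appears to have moved. The scene pictures before and after match around all three. The side picture disagrees at the jar (difference 96), most likely because the movement now partly hides it there.

**Stillness:** a check between the last two wrist pictures gave a largest single-pixel difference of 99. I handed in within the same script, without tracing it. It could be small arm jitter at sharp edges, so I have no clean image proof that the movement was completely still.

**Magnifier:** it was never approached closely, and no unexpected contact force showed in the readings I took.

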